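# Click the tablet's battery cover shut

### The job

The rugged tablet lies face down on the bench with its battery cover laid on but not snapped in. Press round the cover's rim with the fingertips, section by section, until all six sections have clicked fully shut. Press firmly but without undue force, leave the tablet lying where it is (no lifting, no shoving it about), and leave the other things alone.

Things in the scene. Friction and masses are not known exactly. Their poses are not given: they have to be found in the camera images.
- tablet: Rugged tablet lying loose, screen down, on the bench: grey shell 186 x 296 mm (x, y), its top 26 mm above the bench; black rubber corner bumpers 28 mm high widen it to 198 x 308 mm; 1.6 kg. Origin: centre of its underside. x across it (away from the robot, give or take 0.5 rad of yaw), y along its length, z up. The battery cover is in the back, which faces up.
- cover (a point): Middle of the battery cover, at x = 0, y = -50, z = 27 mm in the tablet's frame, same axes: a grey middle 78 x 108 mm (x, y) framed by a black rim 130 x 160 mm outside, of six straight sections 24 mm wide and 78 mm long: two along each long edge (reaching the corners), one across each short end.
- near_left_top (a point): Centre of the top face of the cover's rim section on the robot-side long edge, +y half (tablet axes): at x = -53, y = -9 mm in the tablet's frame; 36 mm above the bench while it stands open, 30 mm when clicked shut. It moves with the section.
- near_left (a joint): Downward travel of that section in m: 0 = standing open, 0.006 = clicked fully shut (hard stop). Snap action: it takes about 7 N to start down, resistance fades to nothing at about 3.3 mm, and from there it pulls itself shut and stays; let go earlier, it springs up again. It only slides up and down.
- near_right_top (a point): Centre of the top face of the cover's rim section on the robot-side long edge, -y half (tablet axes): at x = -53, y = -91 mm in the tablet's frame; 36 mm above the bench while it stands open, 30 mm when clicked shut. It moves with the section.
- near_right (a joint): Downward travel of that section in m: 0 = standing open, 0.006 = clicked fully shut (hard stop). Snap action: it takes about 7 N to start down, resistance fades to nothing at about 3.3 mm, and from there it pulls itself shut and stays; let go earlier, it springs up again. It only slides up and down.
- far_left_top (a point): Centre of the top face of the cover's rim section on the far long edge, +y half (tablet axes): at x = 53, y = -9 mm in the tablet's frame; 36 mm above the bench while it stands open, 30 mm when clicked shut. It moves with the section.
- far_left (a joint): Downward travel of that section in m: 0 = standing open, 0.006 = clicked fully shut (hard stop). Snap action: it takes about 7 N to start down, resistance fades to nothing at about 3.3 mm, and from there it pulls itself shut and stays; let go earlier, it springs up again. It only slides up and down.
- far_right_top (a point): Centre of the top face of the cover's rim section on the far long edge, -y half (tablet axes): at x = 53, y = -91 mm in the tablet's frame; 36 mm above the bench while it stands open, 30 mm when clicked shut. It moves with the section.
- far_right (a joint): Downward travel of that section in m: 0 = standing open, 0.006 = clicked fully shut (hard stop). Snap action: it takes about 7 N to start down, resistance fades to nothing at about 3.3 mm, and from there it pulls itself shut and stays; let go earlier, it springs up again. It only slides up and down.
- end_left_top (a point): Centre of the top face of the cover's rim section on the short edge at the cover's +y end (tablet axes): at x = 0, y = 18 mm in the tablet's frame; 36 mm above the bench while it stands open, 30 mm when clicked shut. It moves with the section.
- end_left (a joint): Downward travel of that section in m: 0 = standing open, 0.006 = clicked fully shut (hard stop). Snap action: it takes about 7 N to start down, resistance fades to nothing at about 3.3 mm, and from there it pulls itself shut and stays; let go earlier, it springs up again. It only slides up and down.
- end_right_top (a point): Centre of the top face of the cover's rim section on the short edge at the cover's -y end (tablet axes): at x = 0, y = -118 mm in the tablet's frame; 36 mm above the bench while it stands open, 30 mm when clicked shut. It moves with the section.
- end_right (a joint): Downward travel of that section in m: 0 = standing open, 0.006 = clicked fully shut (hard stop). Snap action: it takes about 7 N to start down, resistance fades to nothing at about 3.3 mm, and from there it pulls itself shut and stays; let go earlier, it springs up again. It only slides up and down.
- dish: Bystander: flat round steel tin, 54 mm across, 13 mm high, standing loose on the tablet's back, about 105 mm along +y from the tablet's centre. Origin: centre of its underside.
- stylus: Bystander: black stylus 11 x 140 x 12 mm lying beside the tablet's robot-side long edge, along it. Origin: under its middle.
- battery: Bystander: spare battery pack 56 x 90 x 18 mm lying beyond the tablet's far long edge. Origin: centre of its underside.
- screwdriver: Bystander: screwdriver lying to the right (-y). Origin: about its middle, on the bench.
- meter: Bystander: handheld meter, black and yellow, 50 x 110 x 29 mm, lying to the left (+y). Origin: centre of its underside.
- screw_jar: Bystander: jar with a steel cap, 60 mm across, 75 mm high, standing to the right (-y). Origin: centre of its underside.
- magnet: Bystander: steel angle magnet, L-shaped, 75 x 75 x 18 mm, lying to the left (+y). Origin: under the long leg's middle.

How it is judged:
By the outcome, as a careful person would: the job done as asked, in the order asked, and still so for the second after the job is handed in, with the robot touching nothing.
It also fails if it takes over 48 s, if anything falls off the work surface, if the arm or the gripper's body presses on something with over 40 N, if the wrist force passes 120 N, or if a joint passes its speed limit or range.

### The arm

A 7-joint arm with a two-finger parallel gripper is mounted at the origin on the work surface. World frame = base frame: x ahead of the robot, y to its left, z up, the work surface at z = 0. Lengths are in m, angles in rad, forces in N, time in s.
With the tool pointing down it reaches from about 0.425 to 1.025 m from the base axis. Payload 9.4 kg.
Tool frame: the origin (TCP) lies midway between the tips of the shut fingers; the grasp point (between the pads) lies bot.tcp_to_grasp behind it (bot.tcp_to_grasp is the distance from the TCP to the grasp point, in m); z points along the fingers, y is the line along which they close (so a half turn about z gives the same grasp; the last joint's range is limited). The gripper opens to 93 mm and grips with 3 to 60 N. Pads are 15 mm wide; open, the fingers measure 128 mm over their backs; the gripper's body (75 mm by 188 mm) begins 65 mm behind the grasp point.
Start: joints at [-1.302, 0.599, -0.003, 1.599, 0.002, 0.943, -0.08], TCP at [0.246, 0.682, 0.219] pointing down, gripper open.
Joint ranges: [-2.57, 2.57], [-0.35, 1.97], [-1.29, 1.29], [0.11, 2.56], [-1.05, 4.19], [0.11, 1.86], [-2.63, 2.63]. Speed limits (rad/s): [2.22, 2.22, 3.01, 3.01, 3.14, 3.14, 3.14].

### API

Orientations are given as a rotation vector (axis times angle).
In Python, from bench import bot gives the robot as it stands.
- The arm moves only by the tool drive_tool, never from a script. Its argument "plan" is a list of rows, each an object with "xyz": the shift along the tool's x, y, z in m, a list of three; "turn": the turn, a rotation vector about the tool's x, y, z in degrees, a list of three; "hand": the opening in per cent of the stroke, from 0 (shut) to 100 (fully open). In form: [{"xyz": [x, y, z], "turn": [ax, ay, az], "hand": hand}, ...]. A call has 1 to 5 rows; each row shifts and turns the commanded pose from where the row before left it, along the tool's axes as they then stand; what a row does not reach is not made up. A row lasts 1/12 s, in which the tool goes at most 41.7 mm and 7.16 degrees, less where a joint would pass 70% of its speed; a pose out of reach is approached as far as the arm can. A call is refused whole if a number of a shift passes 0.0417 or a number of a turn 7.16, either way. A call with a gripper value outside its range is refused whole. The fingers move at their own pace and stop on an object; "squeeze" is the grip in N (left out, the last holds). Time passes only in rows, so rows that do not move let the fingers close. It gives the time, the measured TCP pose, the force, the opening and the grip force at its end, in the units of the state.
- bot.get_state(): the state, without advancing time (a new reading comes with each control period).
- bot.read_camera(name): name is "side" or "top" or "wrist"; returns a dict with "pixels" (480x640x3 uint8, red, green, blue), "K" (3x3 intrinsics, pixels), "k1" (the pictures are not rectified: a ray, as slopes to the right and down, at radius r is drawn at 1 + k1 r^2 times it, then the intrinsics apply), "origin" and "attitude" of the camera in the world; the wrist camera has in their place "hand_eye" (4x4, takes a point from camera to tool coordinates, whose origin is the TCP and whose axes are the flange's). Camera axes: x right, y down, z forward; pixel columns grow to the right and rows downward; lengths in m; the calibration is good to about 2 mm. A picture is of the moment at which its call begins: read the wrist's pose just before it. There is no depth.
- bot.job_done(): hands the job in; it is judged then, once.
The state is a dict: "clock": time; "joints": joint angles; "dq": joint speeds; "effort": joint torques, N m; "tool_pos": TCP position; "ee_rot": TCP orientation; "ft_force": force on the tool from outside, world axes, zero at the start; "moment": the same for the moment, N m; "width": finger opening in m; "finger_force": force on a finger pad.
Only numpy, scipy, OpenCV 4.12 (cv2) and the standard library are available. Lean on these libraries where they do the work, as an engineer would, in place of code of your own. Each camera call takes 0.05 s, during which the arm holds its last target. There are 200 camera calls.

## Working session

There is one attempt and no reset: what is moved stays moved. The work goes in short steps, Python scripts to look and compute and a tool call to move; the robot and the scene stay as the last step left them, time stands still between calls to the robot, and variables do not carry over. Pictures are saved under pics/ and viewed, at most 10 in all, crops included, and the job is handed in when it is done.

Besides the shell and the picture viewer there is one more tool, called after "Emit:" as name(argument=value, ...) on one line, values as JSON. drive_tool: Moves the arm, as the interface text tells. Its arguments: {"type":"object","properties":{"plan":{"type":"array","items":{"type":"object","properties":{"xyz":{"type":"array","items":{"type":"number"}},"turn":{"type":"array","items":{"type":"number"}},"hand":{"type":"number"}}}},"squeeze":{"type":"number"}},"required":["plan"]}

```bash
mkdir -p pics; python3 - <<'E'
from bench import bot
import cv2,pickle
s=bot.get_state();print(s, bot.tcp_to_grasp)
for n in("top","side"):
    d=bot.read_camera(n);pickle.dump(d,open(f'{n}0.pkl','wb'))
    cv2.imwrite(f'pics/{n}0.png',d['pixels'][:,:,::-1]);print(n,d['K'],d['k1'],d['origin'],d['attitude'])
E
```

```text
{'clock': 0.0, 'joints': array([-1.30167527,  0.60011367, -0.00254516,  1.60013649,  0.00176032,
        0.94290836, -0.07982799]), 'dq': array([-0.00014228,  0.00058192,  0.00101854,  0.00138195, -0.00072406,
        0.00030791, -0.00022821]), 'effort': array([-5.29429381e-04, -7.65092182e+01,  1.49730876e+00, -2.52347749e+01,
       -5.23770670e-02,  1.69614342e-02,  1.67981170e-04]), 'tool_pos': array([0.24559015, 0.6816066 , 0.21776585]), 'ee_rot': array([-5.40470435e-01, -3.09458996e+00,  2.44323800e-03]), 'ft_force': array([-0.54992538,  0.41108669,  0.35948877]), 'moment': array([-0.00494976,  0.01226863,  0.0059798 ]), 'finger_force': 0.0, 'width': 0.09291092195490823} 0.0188
top [[462.58578399   0.         319.13963091]
 [  0.         462.58578399 239.53662992]
 [  0.           0.           1.        ]] -0.017273437522262354 [0.49328254 0.02957872 1.02727688] [-2.16615745  2.21601247 -0.08189866]
side [[624.16649025   0.         328.1475903 ]
 [  0.         624.16649025 236.26096016]
 [  0.           0.           1.        ]] -0.18573167521311656 [ 0.4309699  -1.17501786  0.915782  ] [-2.18512737  0.08602047 -0.07629826]
```

View pics/top0.png

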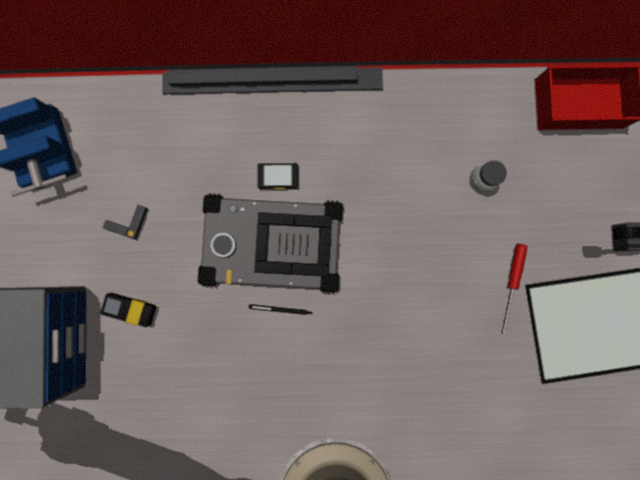

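View pics/side0.png

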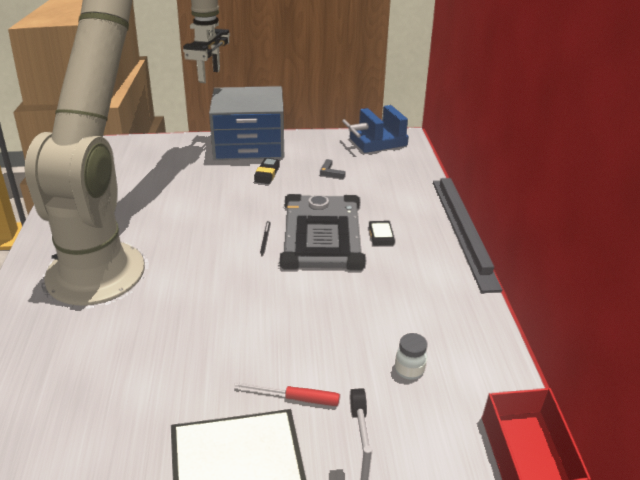

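The top view shows the tablet with bumpers at about (212,203), (333,210), (208,276) and (330,283). The black cover rim spans about (256–331, 213–276), the tin is at (222,245) and the stylus runs along (250–311, 309). Next I'll measure the rim and bumpers in both views.

```bash
cat > h.py <<'E'
import numpy as np, cv2
from scipy.spatial.transform import Rotation as R
def rays(uv,d,Rw):
    K=d['K'];p=(np.atleast_2d(uv)-[K[0,2],K[1,2]])/[K[0,0],K[1,1]];q=p.copy()
    for _ in range(10): q=p/(1+d['k1']*(q**2).sum(1,keepdims=True))
    return np.c_[q,np.ones(len(q))]@Rw.T
def plane(uv,d,z,Rw=None,o=None):
    if Rw is None: Rw=R.from_rotvec(d['attitude']).as_matrix();o=d['origin']
    r=rays(uv,d,Rw); o=np.asarray(o); return o+r*((z-o[2])/r[:,2])[:,None]
E
python3 - <<'E'
from h import *; import pickle
for n,(x0,y0,x1,y1) in dict(top=(194,190,348,296),side=(278,190,368,272)).items():
    d=pickle.load(open(n+'0.pkl','rb'));g=cv2.cvtColor(d['pixels'],cv2.COLOR_RGB2GRAY)
    m=np.zeros_like(g);m[y0:y1,x0:x1]=(g[y0:y1,x0:x1]<48)*255
    c,_=cv2.findContours(m,cv2.RETR_EXTERNAL,cv2.CHAIN_APPROX_NONE)
    print(n)
    for k in c:
        if cv2.contourArea(k)<60: continue
        uv=k[:,0,:].astype(float)
        P=plane(uv,d,.034)[:,:2] if cv2.contourArea(k)>1000 else plane(uv,d,.028)[:,:2]
        r=cv2.minAreaRect((P*1000).astype(np.float32))
        print(cv2.boundingRect(k),cv2.contourArea(k),np.round(r[0],1),np.round(r[1],1),round(r[2],1))
    v=d['pixels'][y0:y1,x0:x1,::-1]; v=np.hstack([v,cv2.cvtColor(m[y0:y1,x0:x1],cv2.COLOR_GRAY2BGR)])
    s=min(800/v.shape[1],600/v.shape[0]);cv2.imwrite(f'pics/{n}m.png',cv2.resize(v,None,fx=s,fy=s,interpolation=0))
E
```

```text
top
(198, 266, 20, 21) 284.5 [486.2 262.2] [42.  41.8] 83.9
(255, 202, 88, 91) 4822.0 [549.2  66.1] [180.6 194.7] 85.5
(203, 194, 20, 19) 257.5 [644.2 251.2] [39.  41.3] 83.4
side
```

View pics/topm.png

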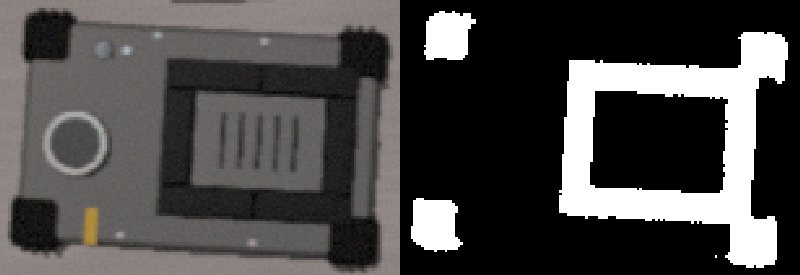

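The crop shows the rim clean, but two bumpers merge with it at the −y end. I'll use the rim's inner hole, and split the darker bumpers off.

```bash
python3 - <<'E'
from h import *; import pickle
d=pickle.load(open('top0.pkl','rb'));g=cv2.cvtColor(d['pixels'],cv2.COLOR_RGB2GRAY)
print(g[235,255:262],g[215,335:340],g[204,205:215])
x0,y0,x1,y1=194,190,348,296
for T in(24,48):
    m=np.zeros_like(g);m[y0:y1,x0:x1]=(g[y0:y1,x0:x1]<T)*255
    if T==24: m=cv2.morphologyEx(m,cv2.MORPH_OPEN,np.ones((5,5),np.uint8))
    c,hi=cv2.findContours(m,cv2.RETR_CCOMP,cv2.CHAIN_APPROX_NONE)
    for k,q in zip(c,hi[0]):
        A=cv2.contourArea(k)
        if A<120: continue
        z=.036 if A>1000 else .028
        P=plane(k[:,0,:].astype(float),d,z)[:,:2]
        r=cv2.minAreaRect((P*1000).astype(np.float32))
        print(T,q[3]>=0,cv2.boundingRect(k),A,np.round(r[0],1),np.round(r[1],1),round(r[2],1))
E
```

```text
[90 73 47 42 42 39 38] [22 15 15 22 20] [21 18 19 19 17 20 18 15 26 25]
48 False (198, 266, 20, 21) 284.5 [486.2 262.2] [42.  41.8] 83.9
48 False (255, 202, 88, 91) 4822.0 [549.1  66. ] [180.2 194.3] 85.5
48 True (266, 224, 55, 41) 1952.5 [551.3  77.1] [114.1  83.7] 85.5
48 False (203, 194, 20, 19) 257.5 [644.2 251.2] [39.  41.3] 83.4
```

Hole measures about 110 × 79 mm after removing the border pixel, against 108 × 78 expected. The cover centre is (0.551, 0.077) and yaw is −4.5°, and the left bumpers agree with that (85.6° axis). I'll shut the hand, turn it −15.3° about tool z to line up with the tablet, and travel.

Emit:
drive_tool(plan=[{"xyz":[0,0,0],"turn":[0,0,-5.1],"hand":0},{"xyz":[0,0,0],"turn":[0,0,-5.1],"hand":0},{"xyz":[0,0,0],"turn":[0,0,-5.1],"hand":0},{"xyz":[-0.0235,-0.034,0],"turn":[0,0,0],"hand":0},{"xyz":[-0.0235,-0.034,0],"turn":[0,0,0],"hand":0}], squeeze=10)

```text
clock: 0.52
tool_pos: [0.2855, 0.6111, 0.2175]
ee_rot: [-0.116, -3.138, 0.0]
ft_force: [0.8, 0.4, -0.4]
width: 0.0644
finger_force: 0.0
```

Emit:
drive_tool(plan=[{"xyz":[-0.0235,-0.034,0],"turn":[0,0,0],"hand":0},{"xyz":[-0.0235,-0.034,0],"turn":[0,0,0],"hand":0},{"xyz":[-0.0235,-0.034,0],"turn":[0,0,0],"hand":0},{"xyz":[-0.0235,-0.034,0],"turn":[0,0,0],"hand":0},{"xyz":[-0.0235,-0.034,0],"turn":[0,0,0],"hand":0}])

```text
clock: 0.93
tool_pos: [0.3916, 0.4299, 0.2184]
ee_rot: [-0.123, -3.139, 0.001]
ft_force: [1.2, 1.1, -0.5]
width: 0.0309
finger_force: 0.0
```

Emit:
drive_tool(plan=[{"xyz":[-0.0235,-0.034,0],"turn":[0,0,0],"hand":0},{"xyz":[-0.0235,-0.034,0],"turn":[0,0,0],"hand":0},{"xyz":[-0.0235,-0.034,0],"turn":[0,0,0],"hand":0},{"xyz":[-0.0235,-0.034,0],"turn":[0,0,0],"hand":0},{"xyz":[-0.0235,-0.034,0],"turn":[0,0,0],"hand":0}])

```text
clock: 1.35
tool_pos: [0.4953, 0.2512, 0.2186]
ee_rot: [-0.123, -3.139, 0.0]
ft_force: [0.8, 1.5, 0.2]
width: 0.0011
finger_force: 0.0
```

Emit:
drive_tool(plan=[{"xyz":[-0.0235,-0.034,0],"turn":[0,0,0],"hand":0},{"xyz":[0,0,0],"turn":[0,0,0],"hand":0},{"xyz":[0,0,0],"turn":[0,0,0],"hand":0}])

```text
clock: 1.6
tool_pos: [0.5166, 0.2145, 0.2184]
ee_rot: [-0.132, -3.139, 0.001]
ft_force: [-0.4, 0.6, -0.1]
width: 0.0006
finger_force: 0.0
```

```bash
cat >> h.py <<'E'
C=np.array([.5513,.0771]);Y=np.deg2rad(-4.5)
S=dict(nl=(-53,41),nr=(-53,-41),fl=(53,41),fr=(53,-41),el=(0,68),er=(0,-68))
def goto(s,name):
    c,n=np.cos(Y),np.sin(Y);t=C+np.array([[c,-n],[n,c]])@np.array(S[name])/1000
    Rt=R.from_rotvec(s['ee_rot']);dp=np.r_[t,0.05]-s['tool_pos']
    print(name,'shift mm',np.round(Rt.inv().apply(dp)*1000,1),'tilt',np.round(Rt.as_matrix()[:,2],4),'yang',np.rad2deg(np.arctan2(*Rt.as_matrix()[[1,0],1])).round(2))
E
python3 - <<'E'
from bench import bot
from h import *; import pickle
s=bot.get_state();d=bot.read_camera('wrist');pickle.dump((s,d),open('w1.pkl','wb'))
cv2.imwrite('pics/w1.png',d['pixels'][:,:,::-1]);print(s['clock'],s['tool_pos'],s['width'],s['ft_force'],d['hand_eye'].round(3))
for n in S: goto(s,n)
E
```

```text
1.6 [0.5166267  0.21453234 0.21841653] 0.000572516483856246 [-0.41049564  0.62382065 -0.10568844] [[-0.001 -0.961 -0.276  0.077]
 [ 1.    -0.    -0.    -0.   ]
 [ 0.    -0.276  0.961 -0.166]
 [ 0.     0.     0.     1.   ]]
nl shift mm [  7.1 -93.2 168.5] tilt [-1.e-04 -9.e-04 -1.e+00] yang 85.17
nr shift mm [   6.7 -175.2  168.6] tilt [-1.e-04 -9.e-04 -1.e+00] yang 85.17
fl shift mm [-98.9 -92.6 168.5] tilt [-1.e-04 -9.e-04 -1.e+00] yang 85.17
fr shift mm [ -99.3 -174.6  168.6] tilt [-1.e-04 -9.e-04 -1.e+00] yang 85.17
el shift mm [-45.7 -65.9 168.5] tilt [-1.e-04 -9.e-04 -1.e+00] yang 85.17
er shift mm [ -46.5 -201.9  168.6] tilt [-1.e-04 -9.e-04 -1.e+00] yang 85.17
```

View pics/w1.png

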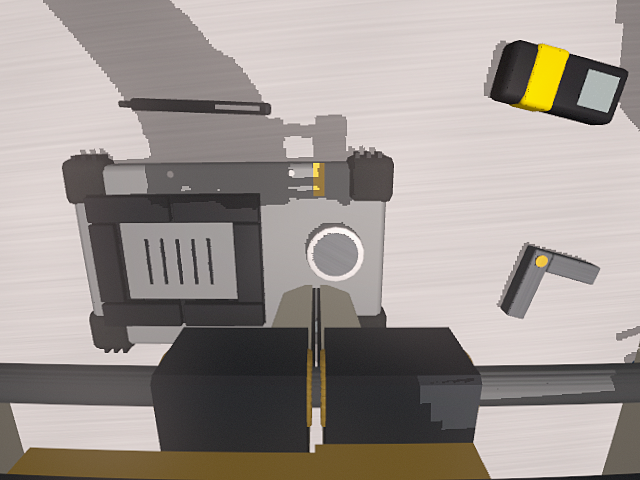

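The wrist view shows the whole cover, with its grey middle at about (120–238, 222–300) and the tin at (335,253). I'll take a second measurement of the cover from this view.

```bash
python3 - <<'E'
from h import *; import pickle
s,d=pickle.load(open('w1.pkl','rb'));g=cv2.cvtColor(d['pixels'],cv2.COLOR_RGB2GRAY)
T=R.from_rotvec(s['ee_rot']).as_matrix();H=d['hand_eye'];Rw=T@H[:3,:3];o=s['tool_pos']+T@H[:3,3]
m=(g>95).astype(np.uint8);x0,y0,x1,y1=100,205,250,312
mm=np.zeros_like(m);mm[y0:y1,x0:x1]=m[y0:y1,x0:x1]
c,_=cv2.findContours(mm,cv2.RETR_EXTERNAL,cv2.CHAIN_APPROX_NONE)
for k in c:
    if cv2.contourArea(k)>4000:
        for z in(.027,.036):
            r=cv2.minAreaRect((plane(k[:,0,:].astype(float),d,z,Rw,o)[:,:2]*1000).astype(np.float32))
            print(cv2.boundingRect(k),z,np.round(r[0],1),np.round(r[1],1),round(r[2],2))
E
```

```text
(119, 223, 119, 76) 0.027 [550.3  78.7] [107.8  76.8] 85.44
(119, 223, 119, 76) 0.036 [547.5  82.3] [105.1  74.9] 85.44
```

Agrees to about 2 mm, so I'll use (0.551, 0.078) and yaw −4.5°. First section is end_left.

Emit:
drive_tool(plan=[{"xyz":[-0.023,-0.0325,0],"turn":[0,0,0],"hand":0},{"xyz":[-0.023,-0.0325,0],"turn":[0,0,0],"hand":0},{"xyz":[0,0,0.04],"turn":[0,0,0],"hand":0},{"xyz":[0,0,0.04],"turn":[0,0,0],"hand":0},{"xyz":[0,0,0.04],"turn":[0,0,0],"hand":0}])

```text
clock: 2.07
tool_pos: [0.5564, 0.1506, 0.0979]
ee_rot: [0.122, 3.137, 0.003]
ft_force: [0.2, 0.4, -1.3]
width: 0.0001
finger_force: 0.0
```

Emit:
drive_tool(plan=[{"xyz":[0,0,0.03],"turn":[0,0,0],"hand":0},{"xyz":[0,0,0.018],"turn":[0,0,0],"hand":0},{"xyz":[0,0,0],"turn":[0,0,0],"hand":0},{"xyz":[0,0,0],"turn":[0,0,0],"hand":0}])

```text
clock: 2.4
tool_pos: [0.5552, 0.1506, 0.05]
ee_rot: [-0.12, -3.137, 0.0]
ft_force: [-0.2, -0.1, 1.6]
width: 0.0009
finger_force: 0.0
```

```bash
sed -i 's/^C=.*/C=np.array([.551,.078]);Y=np.deg2rad(-4.5)/' h.py; python3 - <<'E'
from bench import bot
from h import *
s=bot.get_state();d=bot.read_camera('side');print(s['tool_pos'],s['ft_force']);goto(s,'el')
v=d['pixels'][180:280,270:390,::-1];cv2.imwrite('pics/s1.png',cv2.resize(v,None,fx=6,fy=6,interpolation=2))
E
```

```text
[0.55521942 0.15059728 0.0499633 ] [-0.19245449 -0.10800467  1.62270266]
el shift mm [-1.5 -4.7 -0. ] tilt [-2.3e-03 -2.0e-04 -1.0e+00] yang 85.62
```

View pics/s1.png

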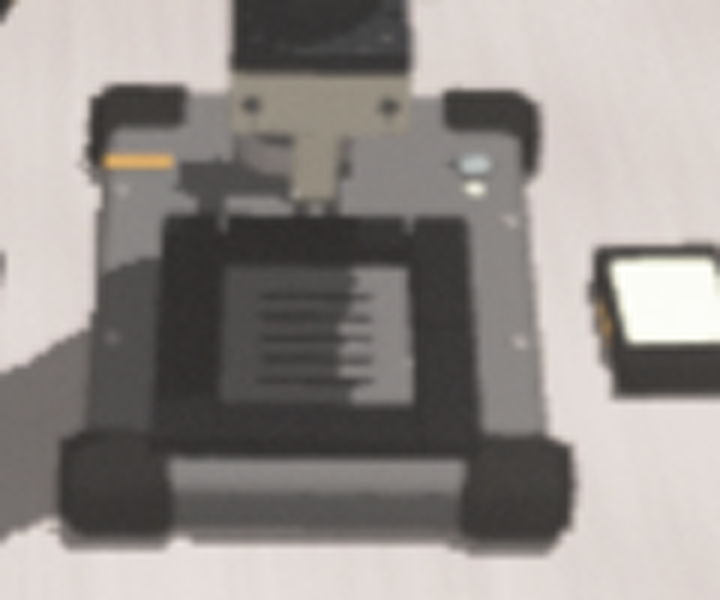

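The side view shows the fingertips at crop (318,200), just behind and above the end_left section, which runs along crop row 235. That fits the computed 5 mm still to go along −y. I'll correct and press in small steps.

Emit:
drive_tool(plan=[{"xyz":[-0.0015,-0.0047,0],"turn":[0,0,0],"hand":0},{"xyz":[0,0,0.008],"turn":[0,0,0],"hand":0},{"xyz":[0,0,0.003],"turn":[0,0,0],"hand":0},{"xyz":[0,0,0],"turn":[0,0,0],"hand":0}])

```text
clock: 2.78
tool_pos: [0.5574, 0.1441, 0.0397]
ee_rot: [0.124, 3.139, 0.0]
ft_force: [-0.0, 0.9, -0.5]
width: 0.0004
finger_force: 0.0
```

Emit:
drive_tool(plan=[{"xyz":[0,0,0.001],"turn":[0,0,0],"hand":0},{"xyz":[0,0,0.001],"turn":[0,0,0],"hand":0}])

```text
clock: 2.95
tool_pos: [0.5575, 0.1442, 0.0378]
ee_rot: [0.124, 3.139, 0.0]
ft_force: [0.1, -0.9, -0.1]
width: 0.0006
finger_force: 0.0
```

Emit:
drive_tool(plan=[{"xyz":[0,0,0.001],"turn":[0,0,0],"hand":0},{"xyz":[0,0,0.001],"turn":[0,0,0],"hand":0}])

```text
clock: 3.12
tool_pos: [0.5575, 0.1443, 0.0359]
ee_rot: [0.124, 3.139, 0.0]
ft_force: [-1.5, -0.4, 7.5]
width: 0.0004
finger_force: 3.6
```

Contact is at 35.9 mm with 7.5 N, as expected. Continuing down.

Emit:
drive_tool(plan=[{"xyz":[0,0,0.001],"turn":[0,0,0],"hand":0},{"xyz":[0,0,0.001],"turn":[0,0,0],"hand":0}])

```text
clock: 3.28
tool_pos: [0.5575, 0.1443, 0.034]
ee_rot: [0.124, 3.139, 0.0]
ft_force: [-0.8, 0.0, 4.6]
width: 0.0005
finger_force: 1.8
```

Emit:
drive_tool(plan=[{"xyz":[0,0,0.001],"turn":[0,0,0],"hand":0},{"xyz":[0,0,0.001],"turn":[0,0,0],"hand":0}])

```text
clock: 3.45
tool_pos: [0.5574, 0.1442, 0.0316]
ee_rot: [0.124, 3.139, 0.0]
ft_force: [0.6, -0.8, -0.8]
width: 0.0004
finger_force: 0.0
```

Emit:
drive_tool(plan=[{"xyz":[0,0,0.001],"turn":[0,0,0],"hand":0},{"xyz":[0,0,0],"turn":[0,0,0],"hand":0}])

```text
clock: 3.62
tool_pos: [0.5574, 0.1442, 0.0304]
ee_rot: [-0.124, -3.139, 0.0]
ft_force: [-0.1, -0.1, -0.6]
width: 0.0003
finger_force: 0.0
```

end_left clicked: the force fell away from about 32 mm. Next is far_left (tool x −53, y −27).

Emit:
drive_tool(plan=[{"xyz":[0,0,-0.014],"turn":[0,0,0],"hand":0},{"xyz":[-0.0265,-0.0135,0],"turn":[0,0,0],"hand":0},{"xyz":[-0.0265,-0.0135,0],"turn":[0,0,0],"hand":0},{"xyz":[0,0,0],"turn":[0,0,0],"hand":0},{"xyz":[0,0,0],"turn":[0,0,0],"hand":0}])

```text
clock: 4.03
tool_pos: [0.6093, 0.1117, 0.0445]
ee_rot: [0.128, 3.138, -0.001]
ft_force: [0.7, 0.8, -0.4]
width: 0.0005
finger_force: 0.0
```

```bash
python3 -c "
from bench import bot
from h import *
goto(bot.get_state(),'fl')"
```

```text
fl shift mm [ 2.4  2.9 -5.5] tilt [ 8.e-04 -4.e-04 -1.e+00] yang 85.34
```

Emit:
drive_tool(plan=[{"xyz":[0.0024,0.0029,0],"turn":[0,0,0],"hand":0},{"xyz":[0,0,0.004],"turn":[0,0,0],"hand":0},{"xyz":[0,0,0.002],"turn":[0,0,0],"hand":0},{"xyz":[0,0,0.001],"turn":[0,0,0],"hand":0},{"xyz":[0,0,0.001],"turn":[0,0,0],"hand":0}])

```text
clock: 4.45
tool_pos: [0.6054, 0.1167, 0.0364]
ee_rot: [-0.122, -3.139, 0.0]
ft_force: [-2.6, 0.7, 7.1]
width: 0.0004
finger_force: 3.4
```

Emit:
drive_tool(plan=[{"xyz":[0,0,0.001],"turn":[0,0,0],"hand":0},{"xyz":[0,0,0.001],"turn":[0,0,0],"hand":0}])

```text
clock: 4.62
tool_pos: [0.6054, 0.1167, 0.0349]
ee_rot: [-0.123, -3.139, -0.0]
ft_force: [-2.8, 0.7, 6.6]
width: 0.0005
finger_force: 2.9
```

Emit:
drive_tool(plan=[{"xyz":[0,0,0.001],"turn":[0,0,0],"hand":0},{"xyz":[0,0,0.001],"turn":[0,0,0],"hand":0}])

```text
clock: 4.78
tool_pos: [0.6057, 0.1165, 0.0327]
ee_rot: [-0.123, -3.139, -0.0]
ft_force: [-0.7, -0.4, 0.3]
width: 0.0004
finger_force: 0.0
```

Emit:
drive_tool(plan=[{"xyz":[0,0,0.001],"turn":[0,0,0],"hand":0},{"xyz":[0,0,0.0005],"turn":[0,0,0],"hand":0},{"xyz":[0,0,0],"turn":[0,0,0],"hand":0}])

```text
clock: 5.03
tool_pos: [0.606, 0.116, 0.0309]
ee_rot: [-0.124, -3.139, 0.0]
ft_force: [-0.3, -0.0, -0.1]
width: 0.0009
finger_force: 0.0
```

far_left clicked. Next is far_right, with more settling time before contact.

Emit:
drive_tool(plan=[{"xyz":[0,0,-0.014],"turn":[0,0,0],"hand":0},{"xyz":[-0.0005,-0.0277,0],"turn":[0,0,0],"hand":0},{"xyz":[0,-0.0277,0],"turn":[0,0,0],"hand":0},{"xyz":[0,-0.0277,0],"turn":[0,0,0],"hand":0},{"xyz":[0,0,0],"turn":[0,0,0],"hand":0}])

```text
clock: 5.45
tool_pos: [0.5992, 0.0262, 0.0451]
ee_rot: [-0.134, -3.138, 0.006]
ft_force: [0.5, -1.3, 0.2]
width: 0.0007
finger_force: 0.0
```

Emit:
drive_tool(plan=[{"xyz":[0,0,0],"turn":[0,0,0],"hand":0},{"xyz":[0,0,0],"turn":[0,0,0],"hand":0},{"xyz":[0,0,0],"turn":[0,0,0],"hand":0},{"xyz":[0,0,0],"turn":[0,0,0],"hand":0}])

```text
clock: 5.78
tool_pos: [0.6, 0.0348, 0.0451]
ee_rot: [0.121, 3.139, 0.001]
ft_force: [-0.4, -0.5, -0.5]
width: 0.0008
finger_force: 0.0
```

```bash
python3 -c "
from bench import bot
from h import *
goto(bot.get_state(),'fr')"
```

```text
fr shift mm [-0.7 -1.8 -4.9] tilt [ 1.e-04  6.e-04 -1.e+00] yang 85.59
```

Within 2 mm, so I'll press.

Emit:
drive_tool(plan=[{"xyz":[0,0,0.005],"turn":[0,0,0],"hand":0},{"xyz":[0,0,0.002],"turn":[0,0,0],"hand":0},{"xyz":[0,0,0.001],"turn":[0,0,0],"hand":0},{"xyz":[0,0,0.001],"turn":[0,0,0],"hand":0},{"xyz":[0,0,0.001],"turn":[0,0,0],"hand":0}])

```text
clock: 6.2
tool_pos: [0.5997, 0.0338, 0.0353]
ee_rot: [-0.123, -3.139, -0.0]
ft_force: [-2.4, 1.0, 5.3]
width: 0.0007
finger_force: 3.3
```

Emit:
drive_tool(plan=[{"xyz":[0,0,0.001],"turn":[0,0,0],"hand":0},{"xyz":[0,0,0.001],"turn":[0,0,0],"hand":0},{"xyz":[0,0,0.001],"turn":[0,0,0],"hand":0}])

```text
clock: 6.45
tool_pos: [0.5999, 0.0335, 0.0321]
ee_rot: [0.123, 3.139, 0.0]
ft_force: [0.1, 0.5, -0.5]
width: 0.0004
finger_force: 0.0
```

Emit:
drive_tool(plan=[{"xyz":[0,0,0.001],"turn":[0,0,0],"hand":0},{"xyz":[0,0,0],"turn":[0,0,0],"hand":0}])

```text
clock: 6.62
tool_pos: [0.5999, 0.0332, 0.0308]
ee_rot: [-0.124, -3.139, 0.0]
ft_force: [-0.1, -0.1, 0.1]
width: 0.0006
finger_force: 0.0
```

far_right clicked. Next is end_right (tool x +53, y −27).

Emit:
drive_tool(plan=[{"xyz":[0,0,-0.014],"turn":[0,0,0],"hand":0},{"xyz":[0.0265,-0.0135,0],"turn":[0,0,0],"hand":0},{"xyz":[0.026,-0.0135,0],"turn":[0,0,0],"hand":0},{"xyz":[0,0,0],"turn":[0,0,0],"hand":0},{"xyz":[0,0,0],"turn":[0,0,0],"hand":0}])

```text
clock: 7.03
tool_pos: [0.5443, 0.0096, 0.0453]
ee_rot: [-0.125, -3.138, 0.001]
ft_force: [1.0, 1.0, 0.2]
width: 0.0002
finger_force: 0.0
```

Emit:
drive_tool(plan=[{"xyz":[0,0,0],"turn":[0,0,0],"hand":0},{"xyz":[0,0,0],"turn":[0,0,0],"hand":0},{"xyz":[0,0,0],"turn":[0,0,0],"hand":0},{"xyz":[0,0,0],"turn":[0,0,0],"hand":0}])

```text
clock: 7.37
tool_pos: [0.5461, 0.0109, 0.045]
ee_rot: [0.123, 3.139, 0.0]
ft_force: [0.4, 0.9, 1.4]
width: 0.0002
finger_force: 0.0
```

```bash
python3 -c "
from bench import bot
from h import *
goto(bot.get_state(),'er')"
```

```text
er shift mm [ 0.4 -0.7 -5. ] tilt [ 5.e-04  2.e-04 -1.e+00] yang 85.51
```

Emit:
drive_tool(plan=[{"xyz":[0,0,0.005],"turn":[0,0,0],"hand":0},{"xyz":[0,0,0.002],"turn":[0,0,0],"hand":0},{"xyz":[0,0,0.001],"turn":[0,0,0],"hand":0},{"xyz":[0,0,0.001],"turn":[0,0,0],"hand":0},{"xyz":[0,0,0.001],"turn":[0,0,0],"hand":0}])

```text
clock: 7.78
tool_pos: [0.5453, 0.0106, 0.0352]
ee_rot: [-0.123, -3.139, 0.0]
ft_force: [-2.9, -0.2, 7.0]
width: 0.0005
finger_force: 3.2
```

Emit:
drive_tool(plan=[{"xyz":[0,0,0.001],"turn":[0,0,0],"hand":0},{"xyz":[0,0,0.001],"turn":[0,0,0],"hand":0},{"xyz":[0,0,0.001],"turn":[0,0,0],"hand":0}])

```text
clock: 8.03
tool_pos: [0.5455, 0.0106, 0.0321]
ee_rot: [0.124, 3.139, 0.0]
ft_force: [-0.2, 0.6, -0.4]
width: 0.0007
finger_force: 0.0
```

Emit:
drive_tool(plan=[{"xyz":[0,0,0.001],"turn":[0,0,0],"hand":0},{"xyz":[0,0,0],"turn":[0,0,0],"hand":0}])

```text
clock: 8.2
tool_pos: [0.5454, 0.0105, 0.0308]
ee_rot: [-0.124, -3.139, 0.0]
ft_force: [-0.4, 0.5, -0.0]
width: 0.0005
finger_force: 0.0
```

end_right clicked. Next is near_right (tool x +53, y +27).

Emit:
drive_tool(plan=[{"xyz":[0,0,-0.014],"turn":[0,0,0],"hand":0},{"xyz":[0.0265,0.0133,0],"turn":[0,0,0],"hand":0},{"xyz":[0.0265,0.0133,0],"turn":[0,0,0],"hand":0},{"xyz":[0,0,0],"turn":[0,0,0],"hand":0},{"xyz":[0,0,0],"turn":[0,0,0],"hand":0}])

```text
clock: 8.62
tool_pos: [0.4937, 0.042, 0.0452]
ee_rot: [-0.12, -3.138, 0.0]
ft_force: [0.9, -0.5, 0.9]
width: 0.0003
finger_force: 0.0
```

Emit:
drive_tool(plan=[{"xyz":[0,0,0],"turn":[0,0,0],"hand":0},{"xyz":[0,0,0],"turn":[0,0,0],"hand":0},{"xyz":[0,0,0],"turn":[0,0,0],"hand":0},{"xyz":[0,0,0],"turn":[0,0,0],"hand":0}])

```text
clock: 8.95
tool_pos: [0.4953, 0.0407, 0.045]
ee_rot: [0.125, 3.139, -0.0]
ft_force: [-0.2, 1.1, 0.1]
width: 0.0004
finger_force: 0.0
```

```bash
python3 -c "
from bench import bot
from h import *
goto(bot.get_state(),'nr')"
```

```text
nr shift mm [ 0.4  0.5 -5. ] tilt [ 4.e-04 -1.e-04 -1.e+00] yang 85.43
```

Emit:
drive_tool(plan=[{"xyz":[0,0,0.005],"turn":[0,0,0],"hand":0},{"xyz":[0,0,0.002],"turn":[0,0,0],"hand":0},{"xyz":[0,0,0.001],"turn":[0,0,0],"hand":0},{"xyz":[0,0,0.001],"turn":[0,0,0],"hand":0},{"xyz":[0,0,0.001],"turn":[0,0,0],"hand":0}])

```text
clock: 9.37
tool_pos: [0.4946, 0.0411, 0.0352]
ee_rot: [-0.124, -3.139, 0.0]
ft_force: [0.1, -0.6, 6.3]
width: 0.0007
finger_force: 3.2
```

Emit:
drive_tool(plan=[{"xyz":[0,0,0.001],"turn":[0,0,0],"hand":0},{"xyz":[0,0,0.001],"turn":[0,0,0],"hand":0},{"xyz":[0,0,0.001],"turn":[0,0,0],"hand":0}])

```text
clock: 9.62
tool_pos: [0.4947, 0.0412, 0.032]
ee_rot: [0.124, 3.139, 0.0]
ft_force: [-0.7, -0.2, -0.4]
width: 0.0002
finger_force: 0.0
```

Emit:
drive_tool(plan=[{"xyz":[0,0,0.001],"turn":[0,0,0],"hand":0},{"xyz":[0,0,0],"turn":[0,0,0],"hand":0}])

```text
clock: 9.78
tool_pos: [0.4947, 0.0413, 0.0309]
ee_rot: [-0.124, -3.139, -0.0]
ft_force: [-0.0, 0.2, 0.1]
width: 0.0007
finger_force: 0.0
```

near_right clicked. Last is near_left (tool y +82).

Emit:
drive_tool(plan=[{"xyz":[0,0,-0.014],"turn":[0,0,0],"hand":0},{"xyz":[0,0.0273,0],"turn":[0,0,0],"hand":0},{"xyz":[0,0.0273,0],"turn":[0,0,0],"hand":0},{"xyz":[0,0.0273,0],"turn":[0,0,0],"hand":0},{"xyz":[0,0,0],"turn":[0,0,0],"hand":0}])

```text
clock: 10.2
tool_pos: [0.502, 0.1289, 0.0452]
ee_rot: [0.114, 3.138, 0.006]
ft_force: [0.7, 0.1, -1.0]
width: 0.0007
finger_force: 0.0
```

Emit:
drive_tool(plan=[{"xyz":[0,0,0],"turn":[0,0,0],"hand":0},{"xyz":[0,0,0],"turn":[0,0,0],"hand":0},{"xyz":[0,0,0],"turn":[0,0,0],"hand":0},{"xyz":[0,0,0],"turn":[0,0,0],"hand":0},{"xyz":[0,0,0],"turn":[0,0,0],"hand":0}])

```text
clock: 10.62
tool_pos: [0.5011, 0.1218, 0.0451]
ee_rot: [-0.126, -3.139, 0.001]
ft_force: [0.5, -0.2, 0.1]
width: 0.0004
finger_force: 0.0
```

```bash
python3 -c "
from bench import bot
from h import *
goto(bot.get_state(),'nl')"
```

```text
nl shift mm [-0.1  1.3 -4.9] tilt [-1.e-04 -4.e-04 -1.e+00] yang 85.4
```

Emit:
drive_tool(plan=[{"xyz":[0,0,0.005],"turn":[0,0,0],"hand":0},{"xyz":[0,0,0.002],"turn":[0,0,0],"hand":0},{"xyz":[0,0,0.001],"turn":[0,0,0],"hand":0},{"xyz":[0,0,0.001],"turn":[0,0,0],"hand":0},{"xyz":[0,0,0.001],"turn":[0,0,0],"hand":0}])

```text
clock: 11.03
tool_pos: [0.501, 0.1226, 0.0352]
ee_rot: [-0.124, -3.139, 0.001]
ft_force: [-0.7, -1.5, 6.7]
width: 0.0004
finger_force: 3.2
```

Emit:
drive_tool(plan=[{"xyz":[0,0,0.001],"turn":[0,0,0],"hand":0},{"xyz":[0,0,0.001],"turn":[0,0,0],"hand":0},{"xyz":[0,0,0.001],"turn":[0,0,0],"hand":0}])

```text
clock: 11.28
tool_pos: [0.5011, 0.1228, 0.032]
ee_rot: [0.124, 3.139, -0.0]
ft_force: [-0.2, 0.8, 0.5]
width: 0.0003
finger_force: 0.0
```

Emit:
drive_tool(plan=[{"xyz":[0,0,0.001],"turn":[0,0,0],"hand":0},{"xyz":[0,0,0],"turn":[0,0,0],"hand":0}])

```text
clock: 11.45
tool_pos: [0.5011, 0.1229, 0.0309]
ee_rot: [-0.123, -3.139, 0.0]
ft_force: [0.4, -0.1, -0.6]
width: 0.0004
finger_force: 0.0
```

All six have clicked. I'll lift clear and check with the cameras.

Emit:
drive_tool(plan=[{"xyz":[0,0,-0.03],"turn":[0,0,0],"hand":0},{"xyz":[0,0,-0.04],"turn":[0,0,0],"hand":0},{"xyz":[0,0,-0.04],"turn":[0,0,0],"hand":0},{"xyz":[0,0,-0.04],"turn":[0,0,0],"hand":0},{"xyz":[0,0,-0.04],"turn":[0,0,0],"hand":0}])

```text
clock: 11.87
tool_pos: [0.5007, 0.1228, 0.2231]
ee_rot: [-0.123, -3.139, -0.0]
ft_force: [0.9, 1.0, -0.9]
width: 0.0005
finger_force: 0.0
```

Emit:
drive_tool(plan=[{"xyz":[0.01,0.03,0],"turn":[0,0,0],"hand":0},{"xyz":[0.01,0.03,0],"turn":[0,0,0],"hand":0},{"xyz":[0.01,0.03,0],"turn":[0,0,0],"hand":0},{"xyz":[0,0,0],"turn":[0,0,0],"hand":0},{"xyz":[0,0,0],"turn":[0,0,0],"hand":0}])

```text
clock: 12.28
tool_pos: [0.4776, 0.2167, 0.2211]
ee_rot: [-0.118, -3.139, -0.001]
ft_force: [0.1, -0.2, 0.0]
width: 0.0008
finger_force: 0.0
```

```bash
python3 - <<'E'
from bench import bot
from h import *; import pickle
s=bot.get_state();d=bot.read_camera('wrist')
cv2.imwrite('pics/w2.png',d['pixels'][:,:,::-1])
T=R.from_rotvec(s['ee_rot']).as_matrix();H=d['hand_eye'];Rw=T@H[:3,:3];o=s['tool_pos']+T@H[:3,3]
g=cv2.cvtColor(d['pixels'],cv2.COLOR_RGB2GRAY)
c,_=cv2.findContours((g>95).astype(np.uint8),cv2.RETR_CCOMP,cv2.CHAIN_APPROX_NONE)
for k in c:
    r=cv2.minAreaRect((plane(k[:,0,:].astype(float),d,.027,Rw,o)[:,:2]*1000).astype(np.float32))
    if 90<max(r[1])<190 and min(r[1])>60: print(cv2.boundingRect(k),np.round(r[0],1),np.round(r[1],1),round(r[2],2))
v=bot.read_camera('side')['pixels'][180:280,230:390,::-1];cv2.imwrite('pics/s2.png',cv2.resize(v,None,fx=5,fy=5,interpolation=2))
E
```

```text
(127, 260, 113, 71) [549.9  78.9] [107.8  76.1] 85.76
(493, 280, 96, 69) [585.2 428.3] [ 60.3 101.9] 26.11
```

View pics/w2.png

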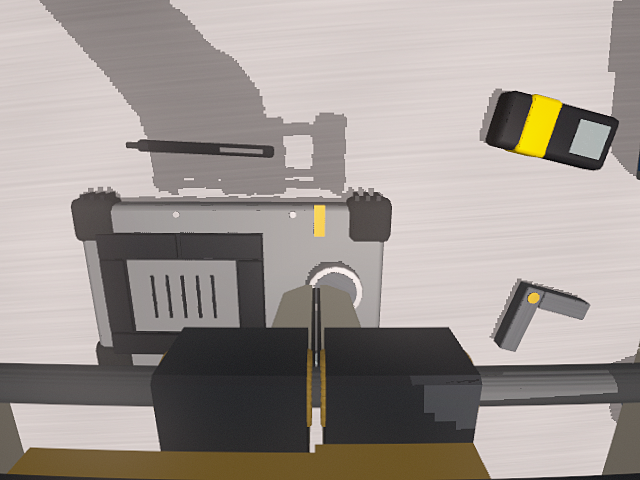

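View pics/s2.png

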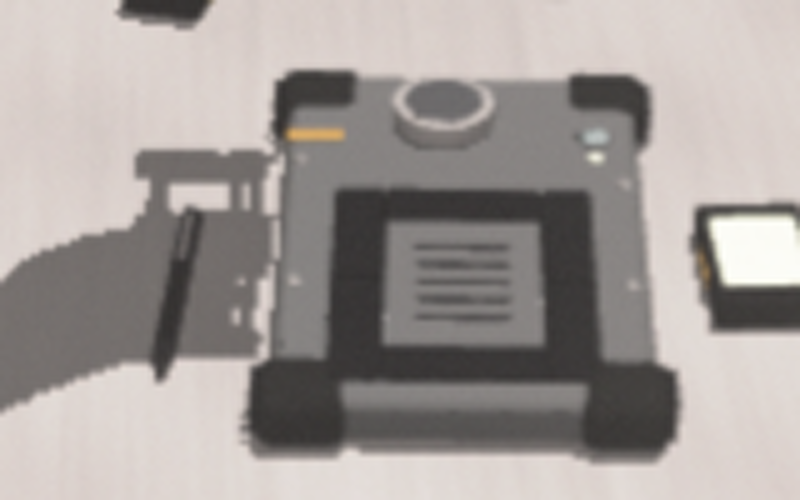

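The wrist view shows the cover middle at (127–240, 260–331), which computes to within 0.5 mm of where it was before pressing. The side view shows all rim sections level, with the tin, stylus and battery where they were and nothing touched. Handing in.

```bash
python3 -c "
from bench import bot
print(bot.job_done())"
```

```text
the job is handed in; nothing more can be done
None
```

All six rim sections clicked shut at about 7 N each, the tablet measures within 0.5 mm of where it was, the other items look undisturbed, and the job was handed in at about 12.4 s.

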